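# Index the gilding turntable under its hand rest

## Task

Swing the wooden hand rest up on its hinge until it stands open by itself, then use the upright black knob to turn the turntable anticlockwise (seen from above) until the sprung steel roller beside the rim clicks home between the next pair of rim nubs, and finally lower the hand rest gently, without letting it drop, all the way back down onto its rubber pad. Do not touch the freshly gilded little frame on the turntable, and leave the pot, tin, jar and brush jar standing where they are.

Things in the scene. Friction and masses are not known exactly. Their poses are not given: they have to be found in the camera images.
- stand: Fixed dark wooden base board, flat on the table, 18 mm thick, 290 mm along its x, from -150 to +160 mm in its y. Origin on the table directly under the turntable axis; its yaw varies. 'Board' directions below are its axes (in mm). On it: turntable about the origin, two steel hinge cheeks 100 mm high at y = +118, rubber pad at y = -110, steel roller housing 46 mm high at x = 122 to 144.
- roller_ball (a point): Centre of the detent roller: a 12 mm steel ball on a sprung plunger, at board x = +107 mm, 36 mm above the table, pressing towards the turntable's rim. The nubs it drops between are upright 12 mm steel studs on the rim, in pairs, 18 mm apart in a pair.
- turntable (a joint): Turntable angle in rad about its vertical axis, growing anticlockwise seen from above; 0 = roller seated between the wanted pair of nubs. Starts between -2.4 and -1.0; end stop at +0.35. The detent draws the table in from about 0.08 rad either side; pushing a nub past the roller takes about 8 N at the knob. An unwanted second detent lies at -3.14.
- turntable_top (a point): Centre of the turntable's upper face, on its axis, 45 mm above the table. The aluminium disc is 200 mm across and 18 mm thick.
- knob_grip (a point): On the knob's axis, 87 mm above the table: the place to grip. The knob is an upright plain black round post, 22 mm across, 55 mm high (top 100 mm above the table), 86 mm from the turntable's axis. At turntable angle 0 it stands in the direction -0.971 rad from board +x (clockwise), seen from the axis. The lowered hand rest blocks its way. It spins freely on its stud.
- frame: Little gilt picture frame fixed on the disc's centre, 100 x 80 mm outside, its long axis pointing at the knob, 25 mm between them; its top is 57 mm (round corner beads 62 mm) above the table. Freshly gilded: not to be touched. Origin at the centre of its underside, 45 mm above the table.
- rest (a joint): Angle of the hand rest in rad: 0 = lying level, down on its pad; grows as its free end swings up; stop at 1.75 (just past upright). It stays up by itself from about 1.25 on and falls shut from lower angles.
- rest_hinge (a point): Hinge axis of the hand rest, at board x = 0, y = +118 mm, 87 mm above the table; it runs along board x. The rest is a wooden arm 24 mm wide, lying 78 to 96 mm above the table straight over the turntable's axis towards board -y; mass about 0.2 kg. A wooden foot 16 mm wide, 54 mm deep, is under it 228 mm from the hinge.
- rest_bar (a point): Middle of the crossbar at the hand rest's free end, 243 mm from the hinge axis, 87 mm above the table when down. A round steel bar 12 mm thick, 144 mm long, parallel to the hinge, 72 mm to each side of the arm's middle. Grip it about 42 mm to either side of its middle; it rolls freely in the arm.
- size_pot: Small amber glass pot with brass lid, 44 mm across, 62 mm high, standing loose on the board near one of its two corners at -y; origin at the centre of its foot.
- wax_tin: Small steel tin with dark lid, 44 mm across, 50 mm high, loose on the board near the other corner at -y; origin at the centre of its foot.
- varnish_jar: Lidded jar with a paper label, 68 mm across, 105 mm high, loose on the table just beyond the board's -y edge; origin at the centre of its foot.
- brush_jar: Green glass jar, 66 mm across and 100 mm high, with brushes standing up in it to 185 mm, loose on the table beyond the board's +x edge on the hinge side; origin at the centre of its foot.

How it is judged (in metres and radians):
On the way, in this order (a step that is already met when the one before it is completed fails the run):
1. the hand rest has been swung up to upright (past 1.25 rad) (value of joint rest above 1.25 rad), for 0.2 s.
2. with the hand rest still up, the turntable stands at rest in the wanted detent (within 0.035 rad) (value of joint rest above 1 rad and value of joint turntable between -0.035 and 0.035 rad and velocity of joint turntable between -0.1 and 0.1 rad/s), for 0.3 s.
At the end, for the whole second after the job is handed in: The turntable rests in the wanted detent (angle within 0.035 rad of 0), the hand rest lies fully down on its pad (angle under 0.03 rad), both still (value of joint turntable between -0.035 and 0.035 rad and value of joint rest below 0.03 rad and velocity of joint rest between -0.05 and 0.05 rad/s and velocity of joint turntable between -0.05 and 0.05 rad/s); the robot touches nothing.
It fails at once if the hand rest is slammed or dropped onto its pad (faster than 1.5 rad/s in the last 0.1 rad) (value of joint rest below 0.1 rad and velocity of joint rest below -1.5 rad/s).
It fails at once if the robot touches the gilded frame (over 0.5 N) (contact force between any of the arm, the fingers and frame above 0.5 N).
It fails at once if the pot, tin, jar or brush jar is shifted by more than 15 mm or tipped (distance of any of size_pot, wax_tin, varnish_jar, brush_jar from where it was at the start of the episode above 0.015 m or angle between any of size_pot, wax_tin, varnish_jar, brush_jar's own z axis and vertical above 0.3 rad).
It also fails if it takes over 72 s, if anything falls off the work surface, if the arm or the gripper's body presses on something with over 40 N, if the wrist force passes 120 N, or if a joint passes its speed limit or range.

## Robot

A 6-joint arm with a two-finger parallel gripper is mounted at the origin on the work surface. World frame = base frame: x ahead of the robot, y to its left, z up, the work surface at z = 0. Lengths are in mm, angles in rad, forces in N, time in s.
With the tool pointing down it reaches from about 275 to 1000 mm from the base axis. Payload 8.4 kg.
Tool frame: the origin (TCP) lies midway between the tips of the shut fingers; the grasp point (between the pads) lies 19 mm behind it; z points along the fingers, y is the line along which they close (so a half turn about z gives the same grasp; the last joint's range is limited). The gripper opens to 85 mm and grips with 20 to 120 N. Pads are 22 mm wide; open, the fingers measure 114 mm over their backs; the gripper's body (76 mm by 85 mm) begins 54 mm behind the grasp point. The pads swing forward as they close: fully open they stand 13 mm farther back than shut.
Start: joints at [1.227, 0.353, 1.633, -0, 1.155, -0.002], TCP at [209.488, 588.848, 231.281] pointing down, gripper open.
Joint ranges: [-2.63, 2.63], [-0.92, 2.1], [0.06, 2.66], [-1.3, 4.44], [0, 2.69], [-3.02, 3.02]. Speed limits (rad/s): [2.22, 2.22, 2.79, 3.14, 3.14, 3.14].

## Interface

Orientations are given as [roll, pitch, yaw] about the fixed x, y, z axes, in that order (R = Rz(yaw) Ry(pitch) Rx(roll)).
In Python, from rig import r, cams gives the robot as it stands. The module is installed in compiled form; this text tells all that it offers.
- The arm moves only by the tool send_rows, never from a script. Its argument "targets" is one flat list of numbers, 7 for each row, row after row: the shift along the tool's x, y, z in m, then the turn, a rotation vector about the tool's x, y, z in rad, then the opening, from -1 (shut) to 1 (fully open). In form: [tx, ty, tz, wx, wy, wz, fingers, tx, ty, tz, wx, wy, wz, fingers, ...]. A call has 1 to 12 rows; each row is the pose to reach, as a shift and turn from the pose commanded when the call began, along the tool's axes at that moment; what a row does not reach only later rows make up. A row lasts 1/12 s, in which the tool goes at most 41.7 mm and 7.16 degrees, less where a joint would pass 70% of its speed; a pose out of reach is approached as far as the arm can. A call with a gripper value outside its range is refused whole. The fingers move at their own pace and stop on an object; "grip_force" is the grip in N (left out, the last holds). Time passes only in rows, so rows that repeat a pose let the fingers close. It gives the time, the measured TCP pose, the force, the opening and the grip force at its end, in the units of the state.
- r.sense(): the state, without advancing time (a new reading comes with each control period).
- cams.grab_frame(name): name is "side" or "top"; returns a dict with "color" (384x512x3 uint8, blue, green, red), "fx", "fy", "cx", "cy" (pixels), "k1" (the pictures are not rectified: a ray, as slopes to the right and down, at radius r is drawn at 1 + k1 r^2 times it, then the intrinsics apply), "xyz" and "attitude" of the camera in the world. Camera axes: x right, y down, z forward; pixel columns grow to the right and rows downward; lengths in mm; the calibration is good to about 2 mm. A picture is of the moment at which its call begins. There is no depth.
- r.sign_off(): hands the job in; it is judged then, once.
The state is a dict: "clock": time; "qpos": joint angles; "qvel": joint speeds; "joint_efforts": joint torques, N m; "eef_pos": TCP position; "tcp_rot": TCP orientation; "contact_force": force on the tool from outside, world axes, zero at the start; "wrist_torque": the same for the moment, N m; "opening": opening from 0.0 (shut) to 1.0 (fully open); "grasp_force": force on a finger pad.
Only numpy, scipy, OpenCV 4.12 (cv2) and the standard library are available. Lean on these libraries where they do the work, as an engineer would, in place of code of your own. Each camera call takes 0.05 s, during which the arm holds its last target. There are 200 camera calls.

## Working session

There is one attempt and no reset: what is moved stays moved. The work goes in short steps, Python scripts to look and compute and a tool call to move; the robot and the scene stay as the last step left them, time stands still between calls to the robot, and variables do not carry over. Pictures are saved under pics/ and viewed, at most 10 in all, crops included, and the job is handed in when it is done.

Besides the shell and the picture viewer there is one more tool, called after "Request:" as name(argument=value, ...) on one line, values as JSON. send_rows: Moves the arm, as the interface text tells. Its arguments: {"type":"object","properties":{"targets":{"type":"array"},"grip_force":{"type":"number"}},"required":["targets"]}

```bash
mkdir -p pics; python3 - <<'E'
from rig import r,cams
import cv2
print(r.sense())
for n in("top","side"):
    f=cams.grab_frame(n);cv2.imwrite(f"pics/{n}0.png",f["color"]);print({k:v for k,v in f.items() if k!="color"})
E
```

```text
{'clock': 0.0, 'qpos': array([ 1.22662757e+00,  3.53649781e-01,  1.63417785e+00, -2.82880852e-05,
        1.15519432e+00, -2.37861907e-03]), 'qvel': array([ 1.03313174e-03, -8.67212559e-05,  8.35046273e-04,  6.34293991e-04,
       -6.45238756e-04, -9.63787040e-04]), 'joint_efforts': array([ 5.05125299e-04, -6.05272794e+01, -3.42066193e+01, -3.86557474e-05,
        9.43991763e-03,  1.59151489e-05]), 'eef_pos': array([209.31079377, 588.37802018, 230.5419602 ]), 'tcp_rot': array([-3.14016330e+00,  2.24638429e-05,  2.79981397e+00]), 'contact_force': array([-0.56858951, -0.24582397,  0.87043451]), 'wrist_torque': array([ 0.06084673, -0.02961017,  0.03763178]), 'grasp_force': 0.0, 'opening': 1.0015995374587983}
{'fx': 347.07553578896125, 'fy': 347.07553578896125, 'cx': 259.1522930226127, 'cy': 188.87553754237192, 'k1': 0.021560269828635896, 'xyz': array([463.28787949,  -3.79872957, 825.72840751]), 'attitude': array([-2.99198059, -0.01542367, -1.57064022])}
{'fx': 375.17655122751586, 'fy': 375.17655122751586, 'cx': 254.1342019951354, 'cy': 187.13613288829748, 'k1': -0.08339165079345598, 'xyz': array([ 579.44609499, -567.12026653,  683.63173347]), 'attitude': array([-2.38283099,  0.01100385, -0.06118256])}
```

View pics/top0.png

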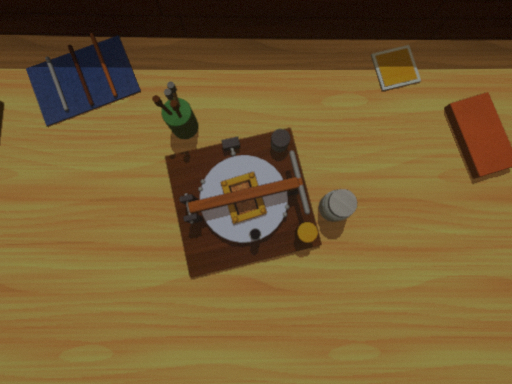

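View pics/side0.png

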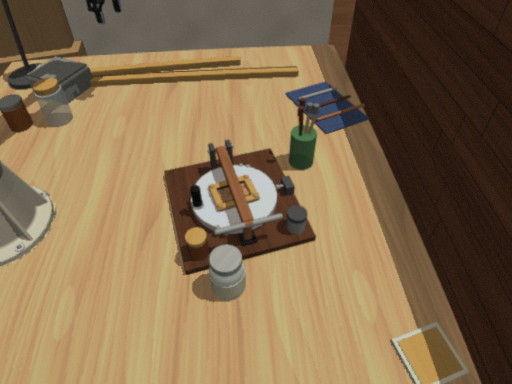

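```bash
cat > h.py <<'E'
import numpy as np, cv2
from scipy.spatial.transform import Rotation as Ro
from scipy.optimize import least_squares
def proj(f,P):
    R=Ro.from_euler('xyz',f['attitude']).as_matrix()
    c=(np.atleast_2d(P)-f['xyz'])@R
    s=c[:,:2]/c[:,2:]; s=s*(1+f['k1']*(s**2).sum(1,keepdims=True))
    return s*f['fx']+[f['cx'],f['cy']]
def ray(f,uv,z):
    "point at height z seen at pixel uv"
    g=least_squares(lambda p:(proj(f,[p[0],p[1],z])-uv).ravel(),[500,0]); return g.x
def b2w(p,P):
    P=np.atleast_2d(P).astype(float); c,s=np.cos(p[2]),np.sin(p[2])
    return np.c_[p[0]+c*P[:,0]-s*P[:,1],p[1]+s*P[:,0]+c*P[:,1],P[:,2]]
E
python3 - <<'E'
from h import *
from rig import cams
ft,fs=cams.grab_frame("top"),cams.grab_frame("side")
C=[[145,-150,18],[-145,-150,18],[-145,160,18],[145,160,18],[72,-125,87],[-72,-125,87]]
T=[[293,130],[320,243],[190,276],[166,154],[293,152],[307,212]]
S=[[310,235],[185,262],[165,184],[272,152],[281,217],[217,230]]
fun=lambda p:np.r_[(proj(ft,b2w(p,C))-T).ravel(),(proj(fs,b2w(p,C))-S).ravel()]
g=least_squares(fun,[450,0,0],loss='soft_l1');p=g.x;print(p.round(3));print(fun(p).reshape(-1,2).round(1).tolist())
np.save('p.npy',p)
k=least_squares(lambda q:np.r_[(proj(ft,[*q,100])-[255,234]).ravel(),(proj(fs,[*q,100])-[196,188]).ravel()],p[:2]).x
d=k-p[:2];print('knob',k,np.hypot(*d),'ang',np.arctan2(d[1],d[0])-p[2]+.971)
for n,f,b in(("top",ft,(150,90,370,290)),("side",fs,(150,130,330,310))):
    x0,y0,x1,y1=b;s=3 if n=="top" else 3
    im=cv2.resize(f['color'][y0:y1,x0:x1],None,fx=s,fy=s,interpolation=cv2.INTER_CUBIC)
    im=cv2.convertScaleAbs(im,alpha=1.5)
    a=np.linspace(0,6.28,60)
    for pts,col in((C,(0,255,0)),(np.c_[100*np.cos(a),100*np.sin(a),0*a+45],(255,0,255)),([[0,118,87],[107,0,36]],(255,255,0))):
        for u in proj(f,b2w(p,pts)): cv2.circle(im,tuple(int(v) for v in (u-[x0,y0]+.5)*s),2,col,-1)
    cv2.imwrite(f'pics/{n}1.png',im)
E
```

```text
[5.62462e+02 1.85680e+01 2.24000e-01]
[[-1.1, -3.2], [1.6, 2.2], [-1.2, 0.1], [-0.7, -0.0], [-0.9, -1.7], [1.0, 2.3], [6.6, 2.0], [-0.8, 8.4], [0.2, -14.5], [0.1, -4.2], [1.6, -1.0], [-3.5, 2.4]]
knob [479.95982757  -6.79977872] 86.31418229509126 ang -2.096245274030847
```

View pics/top1.png

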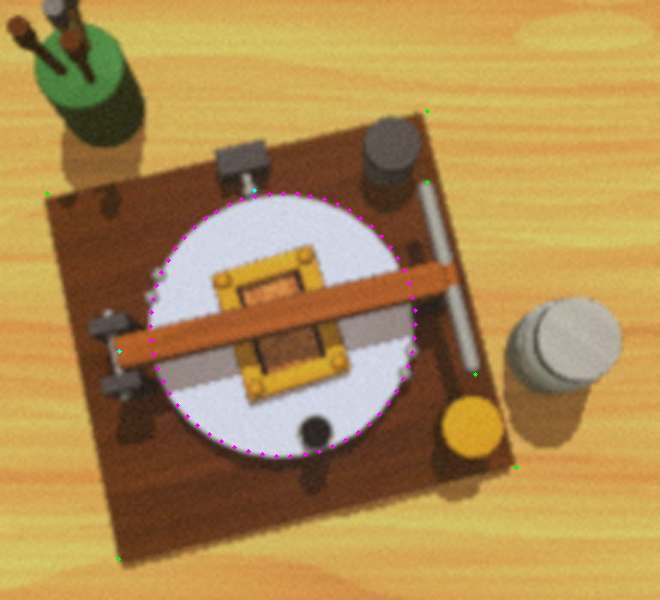

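View pics/side1.png

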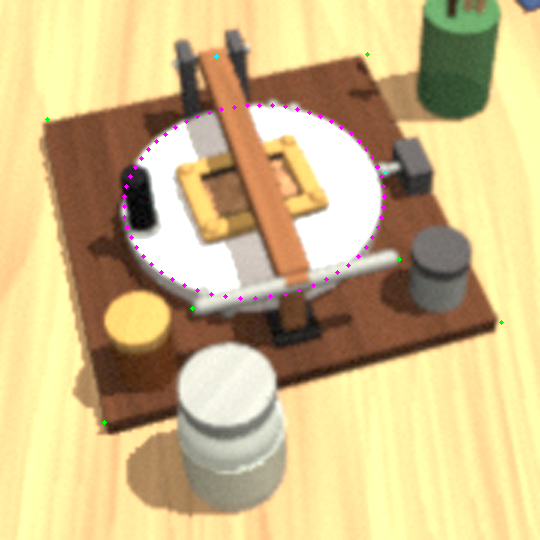

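The top crop shows the board, the rest over the axis, the knob at crop (316,430) and bar ends at (425,183) and (472,371). The side crop shows the knob top near (135,172), and the jar just beyond the -y edge. I'll refit with these finer picks.

```bash
python3 - <<'E'
from h import *
from rig import cams,r
ft,fs=cams.grab_frame("top"),cams.grab_frame("side")
C=[[145,-150,18],[-145,-150,18],[-145,160,18],[145,160,18],[72,-125,87],[-72,-125,87]]
t=lambda a:np.array(a,float)/3+[149.5,89.5]
s=lambda a:np.array(a,float)/3+[149.5,129.5]
T=t([[420,113],[512,465],[123,567],[47,199],[425,183],[472,371]])
S=s([[496,323],[107,424],[45,122],[363,58],[396,257],[198,303]])
fun=lambda p:np.r_[(proj(ft,b2w(p,C))-T).ravel(),(proj(fs,b2w(p,C))-S).ravel()]
p=least_squares(fun,[562,18,.22],loss='soft_l1').x;print(p.round(3));print(fun(p).reshape(-1,2).round(1).tolist())
np.save('p.npy',p)
def both(a,b,z): return least_squares(lambda q:np.r_[(proj(ft,[*q,z])-t(a)).ravel(),(proj(fs,[*q,z])-s(b)).ravel()],p[:2])
Rb=np.array([[np.cos(p[2]),np.sin(p[2])],[-np.sin(p[2]),np.cos(p[2])]])
for n,a,b,z in(('knob',(316,430),(135,173),100),('pot',(472,427),(138,320),80),('tin',(391,143),(440,250),68),('jar',(579,338),(228,375),105),('brush',(80,62),(461,8),100),('bar',(448,277),(297,280),87)):
    g=both(a,b,z);d=Rb@(g.x-p[:2]);print(n,g.x.round(1),'board',d.round(1),'cost',round(g.cost,1),'ang',round(np.arctan2(d[1],d[0]),3))
print(b2w(p,[[42,-125,68]]),r.sense()['eef_pos'])
E
```

```text
[5.60923e+02 1.96580e+01 2.39000e-01]
[[0.9, -0.4], [1.6, 0.2], [-1.0, -0.8], [-1.1, -0.1], [-0.3, -0.3], [0.9, 0.9], [1.6, -1.6], [-0.4, -0.2], [-0.6, -0.2], [-0.1, -1.6], [0.9, -0.1], [-1.7, 1.7]]
knob [479.7  -5.8] board [-85.   -5.6] cost 0.2 ang -3.076
pot [ 483.3 -118.8] board [-108.1 -116.1] cost 0.6 ang -2.321
tin [694.3 -63.4] board [ 109.9 -112.3] cost 0.8 ang -0.796
jar [ 544.2 -186.9] board [ -65.1 -196.8] cost 1.4 ang -1.89
brush [743.2 165.7] board [211.7  98.8] cost 1.1 ang 0.437
bar [ 590.2 -100.6] board [  -0.  -123.8] cost 0.0 ang -1.571
[[631.29349615 -91.86320811  68.        ]] [209.43069516 588.70836208 231.04325711]
```

Request:
send_rows(targets=[-0.027,-0.0218,0,0,0,0.107,0,-0.054,-0.0436,0,0,0,0.214,0,-0.081,-0.0654,0,0,0,0.321,0,-0.108,-0.0872,0,0,0,0.428,0,-0.135,-0.109,0,0,0,0.535,0,-0.162,-0.1308,0,0,0,0.642,0,-0.189,-0.1526,0,0,0,0.749,0,-0.216,-0.1744,0,0,0,0.856,0,-0.243,-0.1962,0,0,0,0.963,0,-0.27,-0.218,0,0,0,1.07,0,-0.297,-0.2398,0,0,0,1.177,0,-0.324,-0.2616,0,0,0,1.284,0])

```text
clock: 1.3
eef_pos: [427.7, 232.2, 231.5]
tcp_rot: [3.141, -0.0, 1.511]
contact_force: [0.3, 0.4, 0.0]
opening: 0.5
grasp_force: 0.0
```

```bash
cat >> h.py <<'E'
def go(P,yaw):
    "tool-frame shift (m) and turn from the measured pose to P with tool down at yaw"
    from rig import r
    s=r.sense(); A=Ro.from_euler('xyz',s['tcp_rot']); B=Ro.from_euler('xyz',[np.pi,0,yaw])
    print('t',round(float(s['clock']),2),'pos',s['eef_pos'].round(1),'rot',s['tcp_rot'].round(3),'F',s['contact_force'].round(1),'open',round(float(s['opening']),3),'q',s['qpos'].round(2))
    print('shift',(A.inv().apply(np.array(P)-s['eef_pos'])/1000).round(4),'turn',(A.inv()*B).as_rotvec().round(4))
E
python3 -c "
from h import *
go([631.3,-91.9,190],.239)"
```

```text
t 1.3 pos [427.7 232.2 231.5] rot [ 3.141 -0.     1.511] F [0.3 0.4 0. ] open 0.5 q [0.49 0.14 1.92 0.   1.08 0.55]
shift [-0.3113  0.2228  0.0415] turn [ 2.0000e-04 -5.0000e-04  1.2715e+00]
```

Request:
send_rows(targets=[-0.028,0.02,0.004,0,0,0.115,0,-0.056,0.04,0.008,0,0,0.23,0,-0.084,0.06,0.012,0,0,0.345,0,-0.112,0.08,0.016,0,0,0.46,0,-0.14,0.1,0.02,0,0,0.575,0,-0.168,0.12,0.024,0,0,0.69,0,-0.196,0.14,0.028,0,0,0.805,0,-0.224,0.16,0.032,0,0,0.92,0,-0.252,0.18,0.036,0,0,1.035,0,-0.28,0.2,0.04,0,0,1.15,0,-0.3113,0.2228,0.0415,0,0,1.2715,0,-0.3113,0.2228,0.0415,0,0,1.2715,0])

```text
clock: 2.3
eef_pos: [635.4, -94.5, 189.4]
tcp_rot: [3.139, -0.002, 0.234]
contact_force: [-1.1, 0.1, 0.3]
opening: 0.499
grasp_force: 0.0
```

```bash
python3 -c "
from h import *
go([631.3,-91.9,68],.239)"
```

```text
t 2.3 pos [635.4 -94.5 189.4] rot [ 3.139e+00 -2.000e-03  2.340e-01] F [-1.1  0.1  0.3] open 0.499 q [-0.15  0.42  1.63 -0.    1.09  1.19]
shift [-0.0036 -0.0038  0.1214] turn [ 0.0026 -0.0018 -0.0046]
```

Request:
send_rows(targets=[0,0,0.02,0,0,0,0,0,0,0.04,0,0,0,0,0,0,0.06,0,0,0,0,0,0,0.075,0,0,0,0,0,0,0.075,0,0,0,0])

```text
clock: 2.72
eef_pos: [630.1, -88.9, 111.5]
tcp_rot: [-3.14, 0.005, 0.245]
contact_force: [-0.5, -0.1, -0.3]
opening: 0.502
grasp_force: 0.0
```

```bash
python3 - <<'E'
from h import *
go([631.3,-91.9,68],.239)
from rig import cams
ft,fs=cams.grab_frame("top"),cams.grab_frame("side")
a=ft['color'][130:270,240:360];b=fs['color'][150:290,190:310]
cv2.imwrite('pics/g1.png',cv2.convertScaleAbs(cv2.resize(np.hstack([a,b]),None,fx=3.3,fy=3.3,interpolation=cv2.INTER_CUBIC),alpha=1.5))
E
```

```text
t 2.72 pos [630.1 -88.9 111.5] rot [-3.14   0.005  0.245] F [-0.5 -0.1 -0.3] open 0.502 q [-0.14  0.5   1.7  -0.    0.95  1.18]
shift [0.0006 0.0033 0.0435] turn [-0.002   0.005   0.0057]
```

View pics/g1.png

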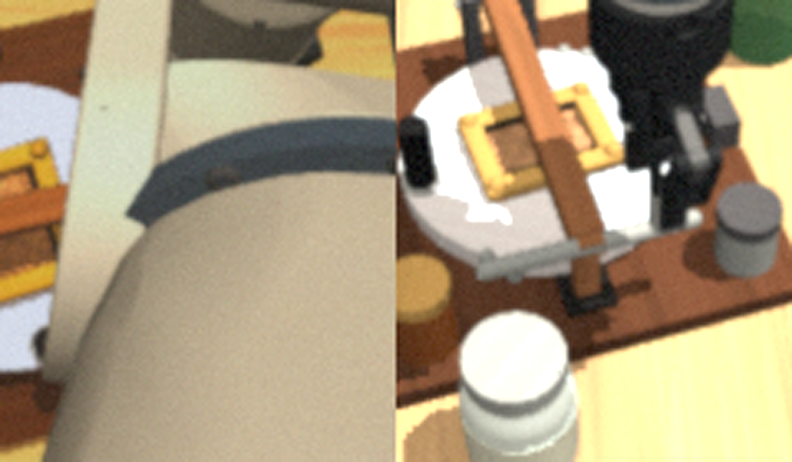

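Request:
send_rows(targets=[0,0,0.012,0,0,0,0,0,0,0.024,0,0,0,0,0,0,0.036,0,0,0,0,0,0,0.043,0,0,0,0,0,0,0.0435,0,0,0,0,0,0,0.0435,0,0,0,0,0,0,0.0435,0,0,0,0,0,0,0.0435,0,0,0,0])

```text
clock: 3.48
eef_pos: [632.9, -89.4, 71.8]
tcp_rot: [3.141, -0.001, 0.244]
contact_force: [-0.1, 0.3, -0.3]
opening: 0.502
grasp_force: 0.0
```

```bash
python3 - <<'E'
from h import *
go([631.3,-91.9,68],.239)
from rig import cams
fs=cams.grab_frame("side")
print(proj(fs,b2w(np.load('p.npy'),[[42,-125,87]])))
cv2.imwrite('pics/g2.png',cv2.convertScaleAbs(cv2.resize(fs['color'][150:270,210:330],None,fx=4,fy=4,interpolation=cv2.INTER_CUBIC),alpha=1.8))
E
```

```text
t 3.48 pos [632.9 -89.4  71.8] rot [ 3.141e+00 -1.000e-03  2.440e-01] F [-0.1  0.3 -0.3] open 0.502 q [-0.14  0.55  1.72 -0.    0.87  1.18]
shift [-0.0021  0.0021  0.0038] turn [ 0.0004 -0.0008  0.0053]
[[268.54072315 218.53275679]]
```

View pics/g2.png

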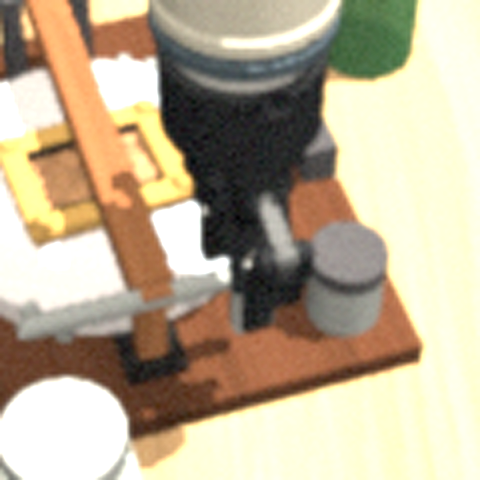

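The side crop shows the front finger (250,300) covering the bar to the right of the arm, so the bar is between the fingers and clear of the tin.

Request:
send_rows(targets=[-0.002,0.002,0.004,0,0,0.005,0,-0.002,0.002,0.004,0,0,0.005,-1,-0.002,0.002,0.004,0,0,0.005,-1,-0.002,0.002,0.004,0,0,0.005,-1,-0.002,0.002,0.004,0,0,0.005,-1,-0.002,0.002,0.004,0,0,0.005,-1,-0.002,0.002,0.004,0,0,0.005,-1,-0.002,0.002,0.004,0,0,0.005,-1,-0.002,0.002,0.004,0,0,0.005,-1], grip_force=50)

```text
clock: 4.28
eef_pos: [630.8, -91.7, 67.3]
tcp_rot: [-3.142, 0.0, 0.239]
contact_force: [-1.7, 0.8, 0.7]
opening: 0.118
grasp_force: 48.7
```

```bash
python3 - <<'E'
from h import *
go([631.3,-91.9,68],.239)
for a in np.arange(1,25)*1.62/24: print(f"0, {-.243*(1-np.cos(a)):.3f}, {-.243*np.sin(a):.3f}, 0, 0, 0, -1,",end=' ')
E
```

```text
t 4.28 pos [630.8 -91.7  67.3] rot [-3.142  0.     0.239] F [-1.7  0.8  0.7] open 0.118 q [-0.15  0.56  1.72 -0.    0.86  1.18]
shift [ 0.0004  0.0003 -0.0007] turn [-0.0001  0.0002  0.0003]
0, -0.001, -0.016, 0, 0, 0, -1, 0, -0.002, -0.033, 0, 0, 0, -1, 0, -0.005, -0.049, 0, 0, 0, -1, 0, -0.009, -0.065, 0, 0, 0, -1, 0, -0.014, -0.080, 0, 0, 0, -1, 0, -0.020, -0.096, 0, 0, 0, -1, 0, -0.027, -0.111, 0, 0, 0, -1, 0, -0.035, -0.125, 0, 0, 0, -1, 0, -0.043, -0.139, 0, 0, 0, -1, 0, -0.053, -0.152, 0, 0, 0, -1, 0, -0.064, -0.164, 0, 0, 0, -1, 0, -0.075, -0.176, 0, 0, 0, -1, 0, -0.088, -0.187, 0, 0, 0, -1, 0, -0.101, -0.197, 0, 0, 0, -1, 0, -0.114, -0.206, 0, 0, 0, -1, 0, -0.128, -0.214, 0, 0, 0, -1, 0, -0.143, -0.222, 0, 0, 0, -1, 0, -0.158, -0.228, 0, 0, 0, -1, 0, -0.174, -0.233, 0, 0, 0, -1, 0, -0.190, -0.237, 0, 0, 0, -1, 0, -0.206, -0.240, 0, 0, 0, -1, 0, -0.222, -0.242, 0, 0, 0, -1, 0, -0.239, -0.243, 0, 0, 0, -1, 0, -0.255, -0.243, 0, 0, 0, -1,
```

Request:
send_rows(targets=[0,-0.001,-0.016,0,0,0,-1,0,-0.002,-0.033,0,0,0,-1,0,-0.005,-0.049,0,0,0,-1,0,-0.009,-0.065,0,0,0,-1,0,-0.014,-0.08,0,0,0,-1,0,-0.02,-0.096,0,0,0,-1,0,-0.027,-0.111,0,0,0,-1,0,-0.035,-0.125,0,0,0,-1,0,-0.043,-0.139,0,0,0,-1,0,-0.053,-0.152,0,0,0,-1,0,-0.064,-0.164,0,0,0,-1,0,-0.075,-0.176,0,0,0,-1])

```text
clock: 5.28
eef_pos: [612.7, -17.8, 244.2]
tcp_rot: [-3.141, 0.0, 0.239]
contact_force: [-0.5, 3.2, -5.4]
opening: 0.12
grasp_force: 48.8
```

```bash
python3 -c "
from h import *
p=np.load('p.npy')
for a in (.81,1.62): go(b2w(p,[[42,118-243*np.cos(a),68+243*np.sin(a)]])[0],.239)"
```

```text
t 5.28 pos [612.7 -17.8 244.2] rot [-3.141  0.     0.239] F [-0.5  3.2 -5.4] open 0.12 q [-0.03  0.32  1.65  0.    1.17  1.3 ]
shift [0.0005 0.0009 0.0002] turn [-0.0002  0.0004  0.0002]
t 5.28 pos [612.7 -17.8 244.2] rot [-3.141  0.     0.239] F [-0.5  3.2 -5.4] open 0.12 q [-0.03  0.32  1.65  0.    1.17  1.3 ]
shift [ 0.0006 -0.1786 -0.0665] turn [-0.0002  0.0004  0.0002]
```

Request:
send_rows(targets=[0,-0.013,-0.011,0,0,0,-1,0,-0.026,-0.021,0,0,0,-1,0,-0.039,-0.03,0,0,0,-1,0,-0.053,-0.038,0,0,0,-1,0,-0.068,-0.046,0,0,0,-1,0,-0.083,-0.052,0,0,0,-1,0,-0.099,-0.057,0,0,0,-1,0,-0.115,-0.061,0,0,0,-1,0,-0.131,-0.064,0,0,0,-1,0,-0.147,-0.066,0,0,0,-1,0,-0.164,-0.067,0,0,0,-1,0,-0.179,-0.067,0,0,0,-1])

```text
clock: 6.28
eef_pos: [570.1, 156.7, 310.3]
tcp_rot: [3.141, 0.0, 0.24]
contact_force: [1.7, -1.5, -6.9]
opening: 0.12
grasp_force: 48.7
```

Request:
send_rows(targets=[0,0,0,0,0,0,-1,0,0,0,0,0,0,-0.4,0,0,0,0,0,0,0,0,0,0,0,0,0,0,0,0,0,0,0,0,0,0,0,0,0,0,0,0,0,0,-0.02,0,0,0,0,0,0,-0.04,0,0,0,0,0,0,-0.06,0,0,0,0,0,0,-0.07,0,0,0,0,0,0,-0.07,0,0,0,0])

```text
clock: 7.2
eef_pos: [571.9, 155.0, 382.9]
tcp_rot: [-3.141, -0.004, 0.239]
contact_force: [0.4, -0.5, -0.1]
opening: 0.498
grasp_force: 0.0
```

```bash
python3 - <<'E'
from h import *
p=np.load('p.npy');k=np.array([479.7,-5.8]);d=k-p[:2];f=np.arctan2(d[1],d[0]);print('phi',f,'yaw',f+np.pi)
kk=p[:2]+86*np.array([np.cos(f),np.sin(f)]);print(kk)
go([*kk,380],f+np.pi); go([*kk,150],f+np.pi)
from rig import cams
fs=cams.grab_frame("side")
cv2.imwrite('pics/u1.png',cv2.convertScaleAbs(cv2.resize(fs['color'][60:280,130:350],None,fx=2.5,fy=2.5,interpolation=cv2.INTER_CUBIC),alpha=1.5))
E
```

```text
phi -2.837857024515146 yaw 0.30373562907464713
[478.85956577  -6.06342074]
t 7.2 pos [571.9 155.  382.9] rot [-3.141 -0.004  0.239] F [ 0.4 -0.5 -0.1] open 0.498 q [0.26 0.19 1.51 0.   1.43 1.59]
shift [-0.1285  0.1345  0.0023] turn [ 0.     -0.0044 -0.065 ]
t 7.2 pos [571.9 155.  382.9] rot [-3.141 -0.004  0.239] F [ 0.4 -0.5 -0.1] open 0.498 q [0.26 0.19 1.51 0.   1.43 1.59]
shift [-0.1295  0.1345  0.2323] turn [ 0.     -0.0044 -0.065 ]
```

View pics/u1.png

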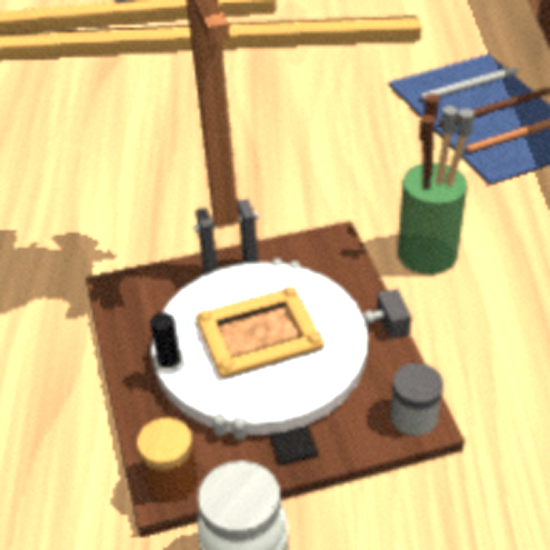

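The rest stands upright at crop (215,120) and nothing else has moved. Next is the knob.

Request:
send_rows(targets=[-0.025,0.026,0,0,0,-0.013,0.2,-0.05,0.052,0,0,0,-0.026,0.2,-0.075,0.078,0.02,0,0,-0.039,0.2,-0.1,0.104,0.05,0,0,-0.052,0.2,-0.12,0.125,0.08,0,0,-0.065,0.2,-0.129,0.1345,0.11,0,-0.004,-0.065,0.2,-0.129,0.1345,0.14,0,-0.004,-0.065,0.2,-0.129,0.1345,0.17,0,-0.004,-0.065,0.2,-0.129,0.1345,0.2,0,-0.004,-0.065,0.2,-0.129,0.1345,0.22,0,-0.004,-0.065,0.2,-0.129,0.1345,0.232,0,-0.004,-0.065,0.2,-0.129,0.1345,0.232,0,-0.004,-0.065,0.2])

```text
clock: 8.25
eef_pos: [474.2, -6.3, 144.5]
tcp_rot: [-3.139, 0.011, 0.304]
contact_force: [-0.6, -0.1, -0.2]
opening: 0.598
grasp_force: 0.0
```

Request:
send_rows(targets=[0,0,0,0,0,0,0.2,0,0,0,0,0,0,0.2,0,0,0,0,0,0,0.2,0,0,0,0,0,0,0.2,0,0,0,0,0,0,0.2])

```text
clock: 8.67
eef_pos: [477.8, -6.2, 149.0]
tcp_rot: [3.141, 0.003, 0.304]
contact_force: [0.4, -0.5, 0.5]
opening: 0.599
grasp_force: 0.0
```

```bash
python3 - <<'E'
from h import *
go([478.9,-6.1,69],.304)
E
```

```text
t 8.67 pos [477.8  -6.2 149. ] rot [3.141e+00 3.000e-03 3.040e-01] F [ 0.4 -0.5  0.5] open 0.599 q [-0.02  0.23  2.02 -0.    0.9   1.25]
shift [0.0013 0.0002 0.08  ] turn [0.0004 0.0026 0.0004]
```

Request:
send_rows(targets=[0,0,0.02,0,0,0,0.2,0,0,0.04,0,0,0,0.2,0,0,0.06,0,0,0,0.2,0,0,0.072,0,0,0,0.2,0.001,0,0.08,0,0,0,0.2,0.001,0,0.08,0,0,0,0.2,0.001,0,0.08,0,0,0,0.2,0.001,0,0.08,0,0,0,0.2])

```text
clock: 9.33
eef_pos: [478.7, -6.0, 69.1]
tcp_rot: [3.141, 0.003, 0.304]
contact_force: [0.5, -0.0, -0.5]
opening: 0.599
grasp_force: 0.0
```

Request:
send_rows(targets=[0,0,0,0,0,0,-1,0,0,0,0,0,0,-1,0,0,0,0,0,0,-1,0,0,0,0,0,0,-1,0,0,0,0,0,0,-1,0,0,0,0,0,0,-1,0,0,0,0,0,0,-1,0,0,0,0,0,0,-1], grip_force=40)

```text
clock: 10.0
eef_pos: [478.5, -6.0, 69.1]
tcp_rot: [3.141, 0.003, 0.304]
contact_force: [-1.3, 0.1, 6.1]
opening: 0.247
grasp_force: 38.8
```

```bash
python3 - <<'E'
from h import *
go([478.9,-6.1,69],.304)
for a in np.arange(1,13)*.0875: print(f"{.086*(1-np.cos(a)):.4f}, {.086*np.sin(a):.4f}, 0, 0, 0, {-a:.4f}, -1,",end=' ')
E
```

```text
t 10.0 pos [478.5  -6.   69.1] rot [3.141e+00 3.000e-03 3.040e-01] F [-1.3  0.1  6.1] open 0.247 q [-0.01  0.36  2.07 -0.    0.71  1.25]
shift [0.0004 0.0002 0.0001] turn [0.0003 0.0028 0.0003]
0.0003, 0.0075, 0, 0, 0, -0.0875, -1, 0.0013, 0.0150, 0, 0, 0, -0.1750, -1, 0.0029, 0.0223, 0, 0, 0, -0.2625, -1, 0.0052, 0.0295, 0, 0, 0, -0.3500, -1, 0.0081, 0.0364, 0, 0, 0, -0.4375, -1, 0.0116, 0.0431, 0, 0, 0, -0.5250, -1, 0.0156, 0.0494, 0, 0, 0, -0.6125, -1, 0.0202, 0.0554, 0, 0, 0, -0.7000, -1, 0.0253, 0.0609, 0, 0, 0, -0.7875, -1, 0.0309, 0.0660, 0, 0, 0, -0.8750, -1, 0.0369, 0.0706, 0, 0, 0, -0.9625, -1, 0.0432, 0.0746, 0, 0, 0, -1.0500, -1,
```

Request:
send_rows(targets=[0.0003,0.0075,0,0,0,-0.0875,-1,0.0013,0.015,0,0,0,-0.175,-1,0.0029,0.0223,0,0,0,-0.2625,-1,0.0052,0.0295,0,0,0,-0.35,-1,0.0081,0.0364,0,0,0,-0.4375,-1,0.0116,0.0431,0,0,0,-0.525,-1,0.0156,0.0494,0,0,0,-0.6125,-1,0.0202,0.0554,0,0,0,-0.7,-1,0.0253,0.0609,0,0,0,-0.7875,-1,0.0309,0.066,0,0,0,-0.875,-1,0.0369,0.0706,0,0,0,-0.9625,-1,0.0432,0.0746,0,0,0,-1.05,-1])

```text
clock: 11.0
eef_pos: [542.4, -64.9, 69.1]
tcp_rot: [-3.14, 0.002, 1.359]
contact_force: [-1.6, -1.6, 7.1]
opening: 0.247
grasp_force: 39.0
```

```bash
cat > kn.py <<'E'
from h import *
import sys
p=np.load('p.npy')
from rig import r
e=r.sense()['eef_pos'][:2]-p[:2];print('tt angle',np.arctan2(e[1],e[0])-p[2]+.971,'rad',np.hypot(*e))
th=float(sys.argv[1]);f=th-.971+p[2]
go([p[0]+86*np.cos(f),p[1]+86*np.sin(f),69],f+np.pi)
E
python3 kn.py -0.25;python3 kn.py 0
```

```text
tt angle -1.0540989740595785 rad 86.53505748961716
t 11.0 pos [542.4 -64.9  69.1] rot [-3.140e+00  2.000e-03  1.359e+00] F [-1.6 -1.6  7.1] open 0.247 q [-0.12  0.44  1.93 -0.    0.77  0.09]
shift [ 0.0267  0.062  -0.    ] turn [-0.0028  0.0013 -0.8007]
tt angle -1.0540989740595785 rad 86.53505748961716
t 11.0 pos [542.4 -64.9  69.1] rot [-3.140e+00  2.000e-03  1.359e+00] F [-1.6 -1.6  7.1] open 0.247 q [-0.12  0.44  1.93 -0.    0.77  0.09]
shift [ 0.0438  0.0749 -0.0001] turn [-3.0000e-03  1.0000e-03 -1.0507e+00]
```

Request:
send_rows(targets=[0.0003,0.0075,0,0,0,-0.0875,-1,0.0013,0.015,0,0,0,-0.175,-1,0.0029,0.0223,0,0,0,-0.2625,-1,0.0052,0.0295,0,0,0,-0.35,-1,0.0081,0.0364,0,0,0,-0.4375,-1,0.0116,0.0431,0,0,0,-0.525,-1,0.0156,0.0494,0,0,0,-0.6125,-1,0.0202,0.0554,0,0,0,-0.7,-1,0.0253,0.0609,0,0,0,-0.7875,-1,0.0253,0.0609,0,0,0,-0.7875,-1])

```text
clock: 11.83
eef_pos: [609.2, -52.8, 69.1]
tcp_rot: [-3.141, 0.002, 2.146]
contact_force: [3.7, -5.3, 8.1]
opening: 0.245
grasp_force: 40.0
```

```bash
python3 kn.py 0;for a in 04 08 12 16 20 24; do python3 -c "
import math;a=.$a+.02;print(round(.086*(1-math.cos(a)),4),round(.086*math.sin(a),4),a)"; done
```

```text
tt angle -0.2504538841642395 rad 87.0862450070041
t 11.83 pos [609.2 -52.8  69.1] rot [-3.141e+00  2.000e-03  2.146e+00] F [ 3.7 -5.3  8.1] open 0.245 q [-0.09  0.52  1.78 -0.    0.84 -0.66]
shift [0.004  0.0213 0.0001] turn [-0.0006  0.002  -0.2633]
0.0002 0.0052 0.06
0.0004 0.0086 0.1
0.0008 0.012 0.13999999999999999
0.0014 0.0154 0.18
0.0021 0.0188 0.22
0.0029 0.0221 0.26
```

Request:
send_rows(targets=[0.0003,0.0035,0,0,0,-0.044,-1,0.0008,0.007,0,0,0,-0.088,-1,0.0015,0.0106,0,0,0,-0.132,-1,0.0022,0.0141,0,0,0,-0.176,-1,0.003,0.0177,0,0,0,-0.22,-1,0.004,0.0213,0,0,0,-0.263,-1,0.004,0.0213,0,0,0,-0.263,-1,0.004,0.0213,0,0,0,-0.263,-1,0.004,0.0213,0,0,0,-0.263,-1])

```text
clock: 12.58
eef_pos: [625.9, -38.4, 69.2]
tcp_rot: [3.14, 0.005, 2.402]
contact_force: [10.4, -3.1, -0.7]
opening: 0.244
grasp_force: 40.0
```

```bash
python3 kn.py 0
```

```text
tt angle 0.0029117163657271794 rad 87.14793294644552
t 12.58 pos [625.9 -38.4  69.2] rot [3.14  0.005 2.402] F [10.4 -3.1 -0.7] open 0.244 q [-0.06  0.54  1.75 -0.    0.85 -0.89]
shift [ 0.0011 -0.0003  0.0002] turn [ 0.0015  0.0045 -0.0078]
```

Request:
send_rows(targets=[0,0,0,0,0,0,-0.4,0,0,0,0,0,0,0,0,0,0,0,0,0,0.2,0,0,0,0,0,0,0.2,0,0,0,0,0,0,0.2,0,0,0,0,0,0,0.2,0,0,-0.03,0,0,0,0.2,0,0,-0.06,0,0,0,0.2,0,0,-0.09,0,0,0,0.2,0,0,-0.12,0,0,0,0.2,0,0,-0.15,0,0,0,0.2,0,0,-0.18,0,0,0,0.2])

```text
clock: 13.58
eef_pos: [622.5, -37.4, 249.2]
tcp_rot: [-3.138, -0.002, 2.405]
contact_force: [0.6, 0.1, -0.6]
opening: 0.603
grasp_force: 0.0
```

Request:
send_rows(targets=[0.03,0,-0.03,0,0,0,0,0.06,0,-0.06,0,0,0,0,0.09,0,-0.09,0,0,0,0,0.12,0,-0.12,0,0,0,0,0.15,0,-0.14,0,0,0,0,0.16,0,-0.15,0,0,0,0,0.16,0,-0.15,0,0,0,0])

```text
clock: 14.17
eef_pos: [504.4, 71.6, 401.2]
tcp_rot: [3.141, 0.001, 2.407]
contact_force: [0.5, -0.3, 1.2]
opening: 0.499
grasp_force: 0.0
```

```bash
python3 - <<'E'
from h import *
from rig import cams
p=np.load('p.npy')
go([0,0,400],.239)
ft,fs=cams.grab_frame("top"),cams.grab_frame("side")
o=[]
for f,(x0,y0,x1,y1) in((ft,(140,100,330,290)),(fs,(140,20,330,250))):
    s=2.5
    im=cv2.convertScaleAbs(cv2.resize(f['color'][y0:y1,x0:x1],None,fx=s,fy=s,interpolation=cv2.INTER_CUBIC),alpha=1.5)
    q=-.971
    B=[[86*np.cos(q),86*np.sin(q),100]]
    for th in(1.5,1.62,1.75): B+=[[sg*72,118-243*np.cos(th),87+243*np.sin(th)] for sg in(-1,1)]
    for i,u in enumerate(proj(f,b2w(p,B))): cv2.circle(im,tuple(int(v) for v in (u-[x0,y0]+.5)*s),2,[(255,0,255),(0,255,0),(255,255,0),(0,0,255)][(i+1)//2],-1)
    o.append(im[:475] if f is ft else im)
h=max(i.shape[0] for i in o);o=[cv2.copyMakeBorder(i,0,h-i.shape[0],0,0,0) for i in o]
im=np.hstack(o);k=min(800/im.shape[1],600/im.shape[0]);print(im.shape,k);cv2.imwrite('pics/k1.png',cv2.resize(im,None,fx=k,fy=k))
E
```

```text
t 14.17 pos [504.4  71.6 401.2] rot [3.141e+00 1.000e-03 2.407e+00] F [ 0.5 -0.3  1.2] open 0.499 q [ 0.14  0.05  1.65 -0.    1.45 -0.7 ]
shift [ 0.3262 -0.3913  0.0008] turn [ 1.0000e-03 -2.0000e-04  2.1678e+00]
(575, 950, 3) 0.8421052631578947
```

View pics/k1.png

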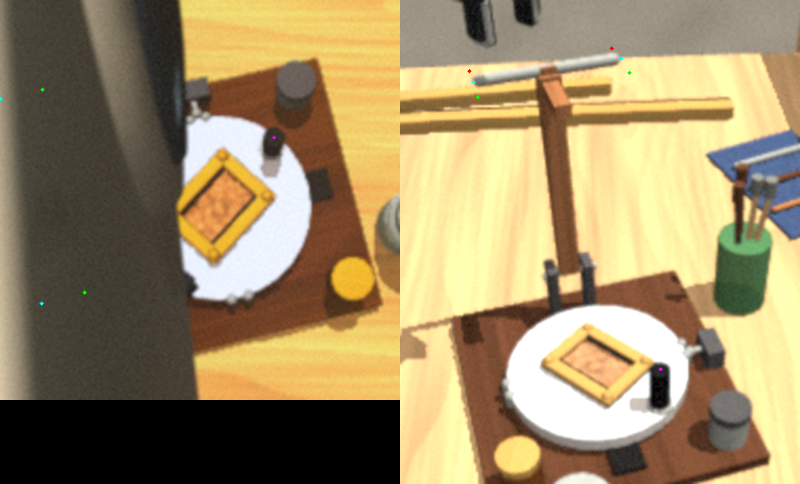

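The bar ends match the 1.62 rad markers (cyan). The knob matches its marker for turntable angle 0, and the roller sits between the nubs. I'll regrip the bar on the -x side, away from the knob.

```bash
python3 - <<'E'
from h import *
p=np.load('p.npy')
P=b2w(p,[[-42,118-243*np.cos(1.62),385]])[0];print(P)
go(P,.239+np.pi)
E
```

```text
[489.38143804 135.99051942 385.        ]
t 14.27 pos [505.1  70.  397.8] rot [-3.138e+00 -1.000e-03  2.406e+00] F [-0.1  0.2  0.1] open 0.504 q [ 0.14  0.05  1.65 -0.    1.45 -0.7 ]
shift [0.0559 0.0384 0.0128] turn [-0.0023 -0.0029 -0.975 ]
```

Request:
send_rows(targets=[0.007,0.005,0.002,0,0,-0.11,0,0.014,0.01,0.004,0,0,-0.22,0,0.021,0.015,0.006,0,0,-0.33,0,0.028,0.02,0.008,0,0,-0.44,0,0.035,0.025,0.01,0,0,-0.55,0,0.042,0.03,0.012,0,0,-0.66,0,0.049,0.035,0.013,0,0,-0.77,0,0.053,0.037,0.013,0,0,-0.88,0,0.056,0.0384,0.013,0,0,-0.975,0,0.056,0.0384,0.013,0,0,-0.975,0,0.056,0.0384,0.013,0,0,-0.975,0,0.056,0.0384,0.013,0,0,-0.975,0])

```text
clock: 15.27
eef_pos: [489.5, 135.5, 384.0]
tcp_rot: [-3.141, -0.006, -2.907]
contact_force: [-0.3, -0.8, -0.4]
opening: 0.499
grasp_force: 0.0
```

```bash
python3 - <<'E'
from h import *
p=np.load('p.npy')
go(b2w(p,[[-42,118-243*np.cos(1.62),310.7]])[0],.239+np.pi)
E
```

```text
t 15.27 pos [489.5 135.5 384. ] rot [-3.141 -0.006 -2.907] F [-0.3 -0.8 -0.4] open 0.499 q [ 0.27  0.05  1.67 -0.    1.42 -1.54]
shift [-0.0004  0.0005  0.0733] turn [-0.0005 -0.0058 -0.0048]
```

Request:
send_rows(targets=[0,0,0.015,0,0,0,0,0,0,0.03,0,0,-0.004,0,0,0,0.045,0,0,-0.004,0,0,0,0.06,0,0,-0.004,0,0,0,0.07,0,0,-0.004,0,0,0,0.073,0,0,-0.004,0,0,0,0.073,0,0,-0.004,0,0,0,0.073,0,0,-0.004,0,0,0,0.073,0,0,-0.004,0])

```text
clock: 16.02
eef_pos: [489.5, 136.2, 313.0]
tcp_rot: [-3.141, -0.003, -2.9]
contact_force: [0.3, -0.6, 0.8]
opening: 0.5
grasp_force: 0.0
```

Request:
send_rows(targets=[0,0,0,0,0,0,-1,0,0,0,0,0,0,-1,0,0,0,0,0,0,-1,0,0,0,0,0,0,-1,0,0,0,0,0,0,-1,0,0,0,0,0,0,-1,0,0,0,0,0,0,-1,0,0,0,0,0,0,-1], grip_force=50)

```text
clock: 16.68
eef_pos: [489.2, 136.2, 312.6]
tcp_rot: [-3.142, -0.003, -2.899]
contact_force: [-0.5, -0.6, 5.9]
opening: 0.117
grasp_force: 48.9
```

```bash
python3 - <<'E'
from h import *
p=np.load('p.npy')
go(b2w(p,[[-42,118-243*np.cos(1.62),310.7]])[0],.239+np.pi)
from rig import r
s=r.sense()
c,d=np.cos(p[2]),np.sin(p[2]);e=s['eef_pos'][:2]-p[:2];y=-d*e[0]+c*e[1];z=s['eef_pos'][2]-68;a0=np.arctan2(z,118-y);print('th',a0,np.hypot(z,118-y))
a=np.linspace(a0,0,37)
for i in(0,12,24):
    print([ [0,round(.243*(np.cos(t)-np.cos(a[i]))*-1,3),round(.243*(np.sin(a[i])-np.sin(t)),3)] for t in a[i+1:i+13]])
E
```

```text
t 16.68 pos [489.2 136.2 312.6] rot [-3.142e+00 -3.000e-03 -2.899e+00] F [-0.5 -0.6  5.9] open 0.117 q [ 0.27  0.1   1.78  0.    1.27 -1.54]
shift [-0.0001 -0.0003  0.0019] turn [-0.0001 -0.0031  0.0032]
th 1.6206589285784103 244.90776800591752
[[0, np.float64(-0.011), np.float64(-0.0)], [0, np.float64(-0.022), np.float64(-0.0)], [0, np.float64(-0.033), np.float64(0.001)], [0, np.float64(-0.044), np.float64(0.002)], [0, np.float64(-0.054), np.float64(0.003)], [0, np.float64(-0.065), np.float64(0.006)], [0, np.float64(-0.076), np.float64(0.008)], [0, np.float64(-0.086), np.float64(0.011)], [0, np.float64(-0.097), np.float64(0.015)], [0, np.float64(-0.107), np.float64(0.019)], [0, np.float64(-0.117), np.float64(0.023)], [0, np.float64(-0.127), np.float64(0.028)]]
[[0, np.float64(-0.01), np.float64(0.005)], [0, np.float64(-0.019), np.float64(0.011)], [0, np.float64(-0.028), np.float64(0.017)], [0, np.float64(-0.037), np.float64(0.024)], [0, np.float64(-0.045), np.float64(0.031)], [0, np.float64(-0.053), np.float64(0.038)], [0, np.float64(-0.061), np.float64(0.046)], [0, np.float64(-0.068), np.float64(0.054)], [0, np.float64(-0.075), np.float64(0.062)], [0, np.float64(-0.082), np.float64(0.071)], [0, np.float64(-0.088), np.float64(0.08)], [0, np.float64(-0.094), np.float64(0.089)]]
[[0, np.float64(-0.005), np.float64(0.01)], [0, np.float64(-0.01), np.float64(0.019)], [0, np.float64(-0.015), np.float64(0.029)], [0, np.float64(-0.019), np.float64(0.039)], [0, np.float64(-0.023), np.float64(0.05)], [0, np.float64(-0.026), np.float64(0.06)], [0, np.float64(-0.028), np.float64(0.071)], [0, np.float64(-0.031), np.float64(0.081)], [0, np.float64(-0.032), np.float64(0.092)], [0, np.float64(-0.034), np.float64(0.103)], [0, np.float64(-0.034), np.float64(0.114)], [0, np.float64(-0.035), np.float64(0.125)]]
```

Request:
send_rows(targets=[0,-0.011,0,0,0,0,-1,0,-0.022,0,0,0,0,-1,0,-0.033,0.001,0,0,0,-1,0,-0.044,0.002,0,0,0,-1,0,-0.054,0.003,0,0,0,-1,0,-0.065,0.006,0,0,0,-1,0,-0.076,0.008,0,0,0,-1,0,-0.086,0.011,0,0,0,-1,0,-0.097,0.015,0,0,0,-1,0,-0.107,0.019,0,0,0,-1,0,-0.117,0.023,0,0,0,-1,0,-0.127,0.028,0,0,0,-1])

```text
clock: 17.68
eef_pos: [519.5, 11.9, 283.5]
tcp_rot: [-3.141, -0.004, -2.899]
contact_force: [-0.4, -1.2, 1.7]
opening: 0.126
grasp_force: 48.8
```

Request:
send_rows(targets=[0,-0.01,0.005,0,0,0,-1,0,-0.019,0.011,0,0,0,-1,0,-0.028,0.017,0,0,0,-1,0,-0.037,0.024,0,0,0,-1,0,-0.045,0.031,0,0,0,-1,0,-0.053,0.038,0,0,0,-1,0,-0.061,0.046,0,0,0,-1,0,-0.068,0.054,0,0,0,-1,0,-0.075,0.062,0,0,0,-1,0,-0.082,0.071,0,0,0,-1,0,-0.088,0.08,0,0,0,-1,0,-0.094,0.089,0,0,0,-1])

```text
clock: 18.68
eef_pos: [541.5, -78.8, 194.0]
tcp_rot: [3.141, -0.004, -2.899]
contact_force: [1.2, 6.7, -4.4]
opening: 0.121
grasp_force: 48.7
```

```bash
python3 - <<'E'
from h import *
p=np.load('p.npy')
go(b2w(p,[[-42,-125,69]])[0],.239+np.pi)
E
```

```text
t 18.68 pos [541.5 -78.8 194. ] rot [ 3.141 -0.004 -2.899] F [ 1.2  6.7 -4.4] open 0.121 q [-0.15  0.28  1.83 -0.    1.04 -1.96]
shift [-0.0006 -0.034   0.125 ] turn [ 0.0006 -0.0042  0.0031]
```

Request:
send_rows(targets=[0,-0.005,0.01,0,0,0,-1,0,-0.01,0.019,0,0,0,-1,0,-0.015,0.029,0,0,0,-1,0,-0.019,0.039,0,0,0,-1,0,-0.023,0.05,0,0,0,-1,0,-0.026,0.06,0,0,0,-1,0,-0.028,0.071,0,0,0,-1,0,-0.031,0.081,0,0,0,-1,0,-0.032,0.09,0,0,0,-1,0,-0.033,0.098,0,0,0,-1,0,-0.034,0.105,0,0,0,-1,0,-0.034,0.111,0,0,0,-1])

```text
clock: 19.68
eef_pos: [549.5, -111.3, 83.2]
tcp_rot: [3.141, -0.004, -2.9]
contact_force: [1.2, 5.3, -1.7]
opening: 0.117
grasp_force: 49.3
```

Request:
send_rows(targets=[0,0,0.004,0,0,0,-1,0,0,0.008,0,0,0,-1,0,0,0.011,0,0,0,-1,0,0,0.014,0,0,0,-1,0,0,0.0155,0,0,0,-1,0,0,0.0155,0,0,0,-1,0,0,0.0155,0,0,0,-1])

```text
clock: 20.27
eef_pos: [549.7, -111.7, 69.4]
tcp_rot: [-3.141, -0.003, -2.899]
contact_force: [-1.7, 6.6, 12.0]
opening: 0.118
grasp_force: 50.7
```

```bash
python3 - <<'E'
from h import *
p=np.load('p.npy')
go(b2w(p,[[-42,-125,69]])[0],.239+np.pi)
E
```

```text
t 20.27 pos [ 549.7 -111.7   69.4] rot [-3.141e+00 -3.000e-03 -2.899e+00] F [-1.7  6.6 12. ] open 0.118 q [-0.2   0.46  1.89 -0.    0.79 -2.01]
shift [ 0.     -0.      0.0004] turn [-0.0002 -0.0032  0.0034]
```

The rest is on its pad (the pad pushes up with about 12 N). Now I'll release and retreat.

Request:
send_rows(targets=[0,0,0,0,0,0,-0.6,0,0,0,0,0,0,-0.3,0,0,0,0,0,0,-0.3,0,0,0,0,0,0,-0.3,0,0,0,0,0,0,-0.3,0,0,-0.01,0,0,0,-0.3,0,0,-0.025,0,0,0,-0.3,0,0,-0.05,0,0,0,-0.3,0,0,-0.08,0,0,0,-0.3,0,0,-0.11,0,0,0,-0.3,0,0,-0.14,0,0,0,-0.3,0,0,-0.17,0,0,0,-0.3])

```text
clock: 21.27
eef_pos: [549.6, -111.5, 240.9]
tcp_rot: [-3.141, -0.004, -2.899]
contact_force: [0.7, -0.0, -0.5]
opening: 0.351
grasp_force: 0.0
```

Request:
send_rows(targets=[0.01,0.03,-0.03,0,0,0,-0.3,0.02,0.06,-0.06,0,0,0,-0.3,0.03,0.09,-0.08,0,0,0,-0.3,0.04,0.12,-0.09,0,0,0,-0.3,0.05,0.15,-0.1,0,0,0,-0.3,0.06,0.18,-0.1,0,0,0,-0.3,0.06,0.21,-0.1,0,0,0,-0.3,0.06,0.24,-0.1,0,0,0,-0.3,0.06,0.25,-0.1,0,0,0,-0.3,0.06,0.25,-0.1,0,0,0,-0.3])

```text
clock: 22.1
eef_pos: [431.4, 118.5, 339.5]
tcp_rot: [3.141, -0.003, -2.896]
contact_force: [0.1, -0.9, -0.0]
opening: 0.353
grasp_force: 0.0
```

```bash
python3 - <<'E'
from h import *
from rig import cams
p=np.load('p.npy')
go([0,0,400],.239)
f=cams.grab_frame("side");x0,y0,s=140,110,2.8
im=cv2.convertScaleAbs(cv2.resize(f['color'][y0:310,x0:340],None,fx=s,fy=s,interpolation=cv2.INTER_CUBIC),alpha=1.5)
q=-.971
for u in proj(f,b2w(p,[[86*np.cos(q),86*np.sin(q),100],[-72,-125,87],[72,-125,87]])): cv2.circle(im,tuple(int(v) for v in (u-[x0,y0]+.5)*s),2,(255,0,255),-1)
cv2.imwrite('pics/e1.png',im)
E
```

```text
t 22.1 pos [431.4 118.5 339.5] rot [ 3.141e+00 -3.000e-03 -2.896e+00] F [ 0.1 -0.9 -0. ] open 0.353 q [ 0.26 -0.03  1.85  0.    1.32 -1.55]
shift [ 0.4474 -0.0103 -0.0591] turn [ 5.0000e-03  3.0000e-04 -3.1355e+00]
```

View pics/e1.png

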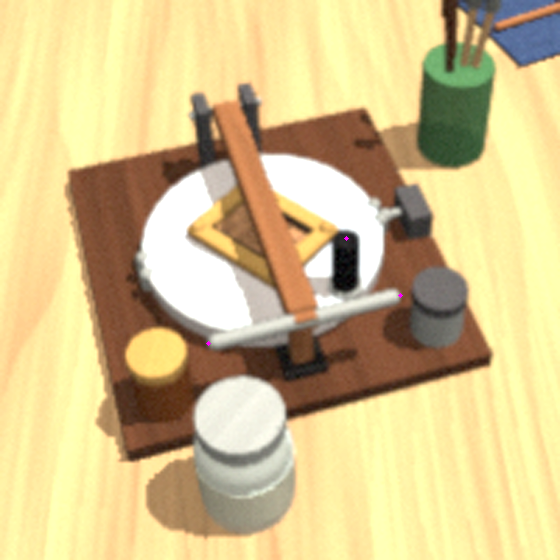

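The rest is down, with its bar ends on the markers at (208,343) and (400,295). The knob is on its marker at (346,238), and nothing else has moved. I'll hand in.

```bash
python3 -c "
from rig import r
print(r.sign_off())"
```

```text
the job is handed in; nothing more can be done
None
```

I handed the job in at about 22 s on the robot's clock: the hand rest was swung up, the turntable turned into the wanted detent, and the rest lowered gently onto its pad, with everything in place in the last picture; the sign-off returned no verdict.

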